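# Push the slicer's loaf guide home and clamp it with its wing nut

## Robot

A 6-joint arm with a two-finger parallel gripper is mounted at the origin on the work surface. World frame = base frame: x ahead of the robot, y to its left, z up, the work surface at z = 0. Lengths are in m, angles in rad, forces in N, time in s.
With the tool pointing down it reaches from about 0.275 to 0.825 m from the base axis. Payload 5.2 kg.
Tool frame: the origin (TCP) lies midway between the tips of the shut fingers; the grasp point (between the pads) lies 19 mm behind it; z points along the fingers, x is the direction in which the jaws open and shut, and the axes are right-handed (so a half turn about z gives the same grasp; the last joint's range is limited). The gripper opens to 93 mm and grips with 3 to 60 N. Pads are 15 mm wide; open, the fingers measure 128 mm over their backs; the gripper's body (75 mm by 188 mm) begins 65 mm behind the grasp point.
Start: joints at [1.108, 0.259, 1.535, -0, 1.348, -0.203], TCP at [0.141, 0.532, 0.219] pointing down, gripper open.
Joint ranges: [-3.14, 3.14], [-0.91, 2.08], [0.19, 2.58], [-1.22, 4.36], [0.22, 2.71], [-3.12, 3.12]. Speed limits (rad/s): [2.57, 2.57, 3.14, 3.14, 3.14, 3.14].

## Interface

Orientations are given as a rotation vector (axis times angle).
In Python, from cell import get_obs, read_camera, finish_job gives the robot as it stands.
- The arm moves only by the tool move_arm, never from a script. Its argument "motion" is a list of rows, each an object with "grip": the closure, from -1 (fully open) to 1 (shut); "offset": the shift along the world's x, y, z in mm, a list of three; "rotation": the turn, a rotation vector about the world's x, y, z in degrees, a list of three. A call has 1 to 8 rows; each row shifts and turns the commanded pose from where the row before left it; what a row does not reach is not made up. A row lasts 1/10 s, in which the tool goes at most 50 mm and 8.59 degrees, less where a joint would pass 70% of its speed; a pose out of reach is approached as far as the arm can. A call is refused whole if a number of a shift passes 50 or a number of a turn 8.59, either way. A call with a gripper value outside its range is refused whole. The fingers move at their own pace and stop on an object; "grip_force" is the grip in N (left out, the last holds). Time passes only in rows, so rows that do not move let the fingers close. It gives the time, the measured TCP pose, the force and the opening at its end, in the units of the state.
- get_obs(): the state, without advancing time (a new reading comes with each control period).
- read_camera(name): name is "scene" or "top" or "wrist"; returns a dict with "pixels" (384x512x3 uint8, blue, green, red), "range_z" (384x512 float32, m along the optical axis (not along the pixel's ray), 0 where there is no reading), "intrinsics" (3x3 intrinsics, pixels), "dist" ([k1, k2, p1, p2, k3] as OpenCV has them; the pictures are not rectified), "R" (3x3) and "t" (3): a world point X has camera coordinates R X + t; the wrist camera has in their place "T_tool_cam" (4x4, takes a point from camera to tool coordinates, whose origin is the TCP and whose axes are the tool frame's). Camera axes: x right, y down, z forward; pixel columns grow to the right and rows downward; lengths in m; the calibration is good to about 2 mm. A picture is of the moment at which its call begins: read the wrist's pose just before it.
- finish_job(): hands the job in, once; it reports no verdict.
The state is a dict: "clock": time; "joint_positions": joint angles; "joint_velocities": joint speeds; "joint_efforts": joint torques, N m; "tcp_pos": TCP position; "eef_rot": TCP orientation; "contact_force": force on the tool from outside, world axes, zero at the start; "ft_torque": the same for the moment, N m; "width": opening from 0.0 (shut) to 1.0 (fully open).
Only numpy, scipy, OpenCV 4.12 (cv2) and the standard library are available. Lean on these libraries where they do the work, as an engineer would, in place of code of your own. Each camera call takes 0.05 s, during which the arm holds its last target. There are 200 camera calls.

## Task

Push the blue loaf guide of the bread slicer straight in along its rails until it is fully home against the stud, then tighten the yellow four-winged nut clockwise, in short arcs between the two posts, until it is snug: about a fifth of a turn past the point where its washer first bites on the guide's foot, and well short of a third of a turn, for the plastic foot cracks if overtightened. Leave the guide home and clamped, do not lean on the two posts, and leave the red gauge block, the jar and the loaf tin where they are.

Things in the scene. Friction and masses are not known exactly. Their poses are not given: they have to be found in the camera images.
- bed: Fixed aluminium feed bed of a bread slicer. Origin on the table below the axis of the upright stud; z up; +x is the way the guide slides in. The bed's top is 50 mm up, from -150 to 110 mm in x, 210 mm wide in y; a white blade housing, 105 mm high, stands at 110 to 175 mm in x. Two rails, 6 mm high, run along x at y = -30 and 30 mm.
- posts: Two fixed 12 mm steel posts with red 14 mm caps, on either side of the nut at y = -40 and 40 mm, tops 112 mm above the table; never press them with over 12 N. Fingers on the wing tips hit them if the line through the fingers comes within about 30 degrees of the line of the posts. Origin on the stud's axis on the bed's top, axes as bed.
- guide: Blue plastic loaf guide, loose, about 0.4 kg: a flat foot (8 mm thick, 50 mm wide) on the bed between the rails, its single arm beside the stud (+y) under the nut, with an upright fence at its outer end. Origin on the foot's underside; when home it lies on the stud's axis (over the bed's origin). Starts 25 to 45 mm out along the bed's -x. Slides with about 2.5 N; stops hard on the stud.
- fence (a point): Centre of the outer face of the guide's upright fence, the face to push on: 84 mm from the guide's origin along -x, 30 mm above the foot's underside; axes as guide. The fence is 120 mm wide in y, 8 mm thick and 55 mm high.
- nut: Yellow nut with four wings at right angles, 52 mm across opposite tips; wings 14 mm thick, flat at the tips, 26 mm high. Origin on the axis, half-way up the wings (about 85 mm above the table at first); x and y run along the wings, so each quarter turn looks the same. A 40 to 50 N grip across two opposite tips turns it. Clockwise from above tightens; it sinks 6 mm per turn and stays where left.
- nut_top (a point): Top of the nut's wings on its axis, 13 mm above nut, axes as there. How it feels: about 0.03 N m running free, for 0.5 to 3.7 rad (the washer below is worn by an unknown amount); then the 40 mm black washer bites: clamping grows about 15 N per rad, and the torque by some 0.13 N m per rad, more or less with friction. Trust the first rise: held still under more load, the reading sags.
- stud_top (a point): Top of the fixed 11 mm stud, 108 mm above the table, on the nut's axis, axes as bed. Clamping wanted when done: 11 to 26 N, that is 0.75 to 1.75 rad past first bite (a fifth of a turn gives 18 N); above 38 N (2.6 rad) the foot cracks.
- gauge: Loose red gauge block, 30 x 22 x 40 mm, standing on the bed beside a post; origin at its underside. Leave alone.
- jar: Big jar with a yellow lid, 110 mm across, 150 mm high; origin at its underside. Leave alone.
- tin: Dark loaf tin, 220 x 110 x 70 mm; origin at its underside. Leave alone.
Mind the look-alikes: they are no part of the job. There is more than one size of the guide; the job needs the largest.

How it is judged:
On the way:
1. the guide is pushed home against the stud while the nut is still loose (x of guide in the frame of bed between -0.003 and 0.004 m and contact force between nut and guide below 4 N), for 0.2 s.
At the end, for the whole second after the job is handed in: The guide is home (its origin within 3 mm of the stud's axis along the bed's x) and clamped: the nut presses on it with 11 to 26 N, and nut and guide are at rest (x of guide in the frame of bed between -0.003 and 0.004 m and contact force between nut and guide between 11 and 26 N and linear speed of guide below 0.01 m/s and angular speed of nut below 0.1 rad/s); the robot touches nothing.
It fails at once if the guide's foot is cracked: the nut presses on it with more than 38 N (contact force between nut and guide above 38 N).
It fails at once if a post is pressed with more than 12 N (contact force between any of the fingers, the arm and posts above 12 N).
It fails at once if a bystander (gauge block, jar or loaf tin) is moved by more than 20 mm (distance of any of gauge, jar, tin from where it was at the start of the episode above 0.02 m).
It also fails if it takes over 72 s, if anything falls off the work surface, if the arm or the gripper's body presses on something with over 40 N, if the wrist force passes 120 N, or if a joint passes its speed limit or range.

## Working session

There is one attempt and no reset: what is moved stays moved. The work goes in short steps, Python scripts to look and compute and a tool call to move; the robot and the scene stay as the last step left them, time stands still between calls to the robot, and variables do not carry over. Pictures are saved under pics/ and viewed, about 8 in all and at most 12, crops included, and the job is handed in when it is done.

Besides the shell and the picture viewer there is one more tool, called after "Call:" as name(argument=value, ...) on one line, values as JSON. move_arm: Moves the arm, as the interface text tells. Its arguments: {"type":"object","properties":{"motion":{"type":"array"},"grip_force":{"type":"number"}},"required":["motion"]}

```bash
mkdir -p pics; ls
cat > h.py <<'E'
import numpy as np, cv2
from cell import get_obs, read_camera, finish_job
def pts(c):
    h,w=c['range_z'].shape; u,v=np.meshgrid(np.arange(w),np.arange(h))
    n=cv2.undistortPoints(np.stack([u,v],-1).reshape(-1,1,2).astype(np.float64),c['intrinsics'],c['dist']).reshape(h,w,2)
    z=c['range_z']; P=np.dstack([n*z[...,None],z])
    return (P-c['t'])@c['R'], n   # R^T(P-t)
E
python3 - <<'E'
from h import *
import pickle
o=get_obs(); print(o)
d={k:read_camera(k) for k in('scene','top')}
pickle.dump(d,open('d.pkl','wb'))
for k,c in d.items(): print(k,(-c['R'].T@c['t']).round(3),c['R'].round(2).tolist(),c['intrinsics'].tolist())
cv2.imwrite('pics/a.png',cv2.resize(np.vstack([d['scene']['pixels'],d['top']['pixels']])[:,:],(400*1,600)) if 0 else d['top']['pixels'])
cv2.imwrite('pics/b.png',d['scene']['pixels'])
E
```

```text
pics
{'clock': 0.0, 'joint_positions': array([ 1.10821199e+00,  2.59347032e-01,  1.53607159e+00,  1.07114657e-05,
        1.34799003e+00, -2.02808411e-01]), 'joint_velocities': array([ 0.00113421, -0.00024101, -0.00077921,  0.00258526,  0.00077422,
       -0.00088418]), 'joint_efforts': array([-1.34043712e-03, -4.37290978e+01, -2.84004307e+01,  7.17006717e-02,
        4.15506447e-02, -1.64237117e-04]), 'tcp_pos': array([0.14100739, 0.53105908, 0.21782015]), 'eef_rot': array([ 2.48983604,  1.91451903, -0.00257175]), 'contact_force': array([ 0.0795611 ,  0.14991909, -0.10751264]), 'ft_torque': array([ 0.00546452, -0.00589908, -0.00549851]), 'width': 1.0017230857577124}
scene [ 0.888 -0.597  1.073] [[0.83, 0.55, 0.01], [0.45, -0.66, -0.6], [-0.32, 0.51, -0.8]] [[438.18559937414136, 0.0, 259.8107589812807], [0.0, 438.18559937414136, 192.35418558489465], [0.0, 0.0, 1.0]]
top [0.39  0.017 1.064] [[0.02, -1.0, 0.01], [-0.99, -0.02, -0.12], [0.12, -0.01, -0.99]] [[379.57748445323426, 0.0, 254.40326077544438], [0.0, 379.57748445323426, 191.30390188396208], [0.0, 0.0, 1.0]]
```

View pics/a.png

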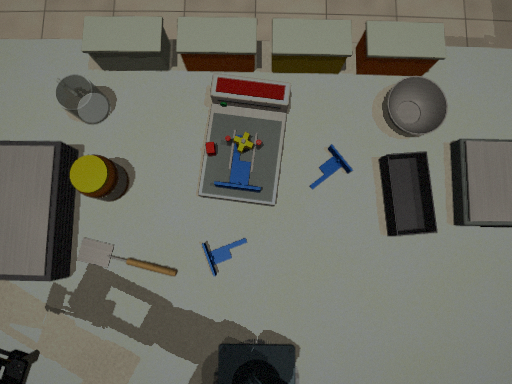

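View pics/b.png

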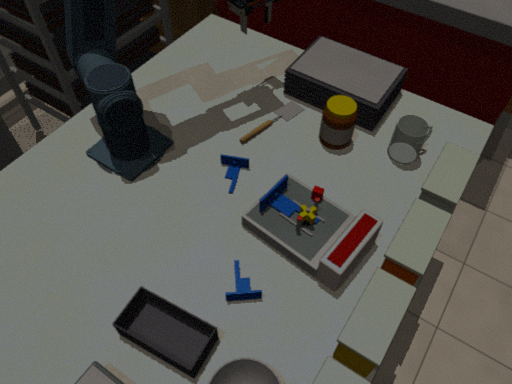

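The top view shows the bed at about (245,140), with the nut at (244,142), posts at (228,141) and (259,143), the guide's fence at (238,187) and the gauge at (210,149). The two smaller blue guides lie off the bed. Next I'll measure these.

Run:
```python
from h import *
import pickle
d=pickle.load(open('d.pkl','rb'))
for k,(u0,u1,v0,v1) in {'top':(190,300,70,210),'scene':(235,385,170,285)}.items():
    c=d[k]; P,n=pts(c); hsv=cv2.cvtColor(c['pixels'],cv2.COLOR_BGR2HSV); H,S,V=cv2.split(hsv)
    roi=np.zeros(H.shape,bool); roi[v0:v1,u0:u1]=1
    ms={'yellow':(H>20)&(H<35)&(S>150)&(V>60),'blue':(H>100)&(H<125)&(S>150)&(V>40),'red':((H<8)|(H>172))&(S>150)&(V>60)}
    for nme,m in ms.items():
        m=(m&roi).astype(np.uint8); N,l,st,ce=cv2.connectedComponentsWithStats(m)
        for i in range(1,N):
            if st[i,4]<8: continue
            q=P[l==i]; z=q[:,2]; 
            print(k,nme,st[i,4],ce[i].round(1),'med',np.median(q,0).round(4),'min',q.min(0).round(3),'max',q.max(0).round(3))
    # fence top: blue z>0.09
    m=ms['blue']&roi
    q=P[m]; f=q[q[:,2]>0.095]
    for nm,f in(('fence',f),('bedtop',P[roi&(S<60)&(abs(P[...,2]-.05)<.006)])):
        if len(f)<5: continue
        r=cv2.minAreaRect((f[:,:2]*1000).astype(np.float32)); print(k,nm,len(f),r,f[:,2].mean().round(4))
c=d['top']; im=cv2.resize(c['pixels'][70:210,190:300],None,fx=4,fy=4,interpolation=cv2.INTER_CUBIC)
c2=d['scene']; im2=cv2.resize(c2['pixels'][165:275,250:340],None,fx=4,fy=4,interpolation=cv2.INTER_CUBIC)
im2=cv2.copyMakeBorder(im2,0,560-440,0,0,cv2.BORDER_CONSTANT); cv2.imwrite('pics/c.png',np.hstack([im,im2[:,:360]]))
```

```text
top yellow 171 [242.9 141.5] med [0.637  0.0441 0.0988] min [0.613 0.02  0.056] max [0.664 0.072 0.106]
top blue 679 [238.7 173.7] med [0.5562 0.0563 0.0596] min [ 0.39  -0.002  0.05 ] max [0.644 0.116 1.064]
top red 941 [249.8  88.3] med [0.7795 0.0281 0.1079] min [ 0.39  -0.061  0.103] max [0.809 0.118 1.064]
top red 23 [227.4 138. ] med [0.6431 0.0846 0.1119] min [0.637 0.077 0.11 ] max [0.649 0.09  0.116]
top red 16 [258.3 142. ] med [0.6337 0.0037 0.112 ] min [ 0.629 -0.     0.109] max [0.64  0.01  0.119]
top red 89 [209.8 147.2] med [0.6235 0.1304 0.0904] min [0.39  0.017 0.087] max [0.638 0.141 1.064]
top fence 160 ((461.43463134765625, 64.34490966796875), (118.56098937988281, 129.67608642578125), 82.84988403320312) 0.1172
top bedtop 5773 ((620.1151733398438, 45.95664978027344), (210.37884521484375, 262.8472595214844), 83.47550201416016) 0.0508
scene yellow 137 [307.8 211.4] med [0.638  0.0446 0.0978] min [0.603 0.022 0.048] max [0.659 0.091 0.103]
scene blue 32 [236.  174.4] med [0.3541 0.1032 0.0068] min [0.342 0.076 0.002] max [0.369 0.121 0.012]
scene blue 101 [273.4 188.2
[... 367 characters left out ...]
  0.   ] max [ 0.888 -0.146  1.073]
scene red 59 [318.1 189.7] med [0.6216 0.131  0.0901] min [ 0.607 -0.597  0.083] max [0.888 0.144 1.073]
scene red 23 [316.7 198.7] med [0.6374 0.0876 0.1111] min [0.618 0.078 0.059] max [0.645 0.126 0.117]
scene red 866 [351.8 239.9] med [0.7765 0.0246 0.1073] min [ 0.749 -0.597  0.101] max [0.888 0.119 1.073]
scene red 17 [298.9 217.8] med [0.6301 0.0046 0.1136] min [ 0.625 -0.597  0.108] max [0.888 0.01  1.073]
scene fence 102 ((677.9512939453125, -255.39666748046875), (66.70767974853516, 799.4959716796875), 26.876977920532227) 0.1329
scene bedtop 4222 ((676.6337890625, 40.038818359375), (213.78839111328125, 385.6286315917969), 83.48062133789062) 0.0504
```

View pics/c.png

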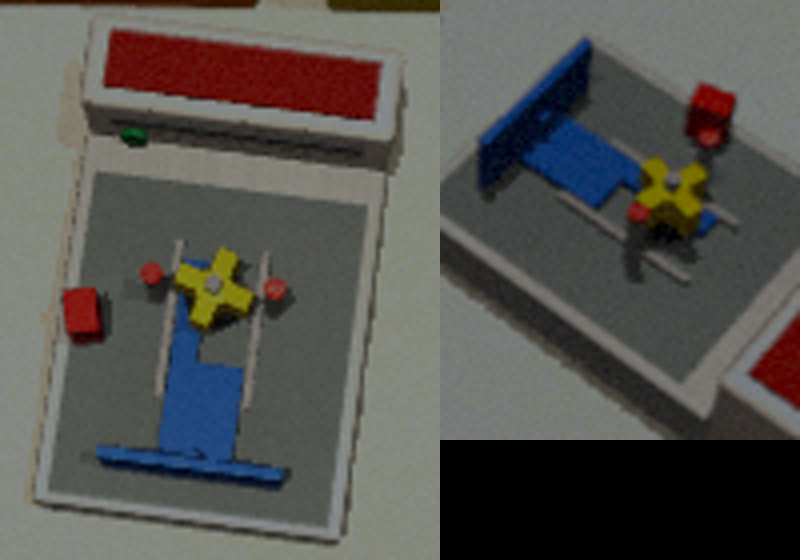

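The crop shows one wing pointing to crop (227,255) and another to (250,305). That puts the wings at about -25° and 65° in world yaw. The bed yaw is about -6.5°, the stud is at about (0.637, 0.0445), and the fence's outer face is at bed x of about -0.121. First I'll move behind the fence.

Call:
move_arm(motion=[{"grip": 1,"offset": [28,-38,0],"rotation": [0,0,4.2]},{"grip": 1,"offset": [28,-38,0],"rotation": [0,0,4.2]},{"grip": 1,"offset": [28,-38,0],"rotation": [0,0,0]},{"grip": 1,"offset": [28,-38,0],"rotation": [0,0,0]},{"grip": 1,"offset": [28,-38,0],"rotation": [0,0,0]},{"grip": 1,"offset": [28,-38,0],"rotation": [0,0,0]},{"grip": 1,"offset": [28,-38,0],"rotation": [0,0,0]},{"grip": 1,"offset": [28,-38,0],"rotation": [0,0,0]}], grip_force=20)

```text
clock: 0.9
tcp_pos: [0.3658, 0.2258, 0.2186]
eef_rot: [-2.343, -2.092, 0.0]
contact_force: [0.0, 0.6, -0.3]
width: 0.361
```

Call:
move_arm(motion=[{"grip": 1,"offset": [30,-40,0],"rotation": [0,0,0]},{"grip": 1,"offset": [30,-40,0],"rotation": [0,0,0]},{"grip": 1,"offset": [30,-40,0],"rotation": [0,0,0]},{"grip": 1,"offset": [30,-43,0],"rotation": [0,0,0]},{"grip": 1,"offset": [0,0,0],"rotation": [0,0,0]}])

```text
clock: 1.4
tcp_pos: [0.4869, 0.0615, 0.2181]
eef_rot: [2.348, 2.084, -0.001]
contact_force: [-0.9, 1.0, 0.3]
width: 0.008
```

Run:
```python
from h import *
from scipy.spatial.transform import Rotation as R
o=get_obs(); c=read_camera('wrist'); print(o['tcp_pos'],o['eef_rot'],o['width'],o['contact_force'],c['T_tool_cam'].round(3).tolist())
cv2.imwrite('pics/w.png',c['pixels'])
T=np.eye(4);T[:3,:3]=R.from_rotvec(o['eef_rot']).as_matrix();T[:3,3]=o['tcp_pos']
C=np.linalg.inv(T@c['T_tool_cam']); c['R'],c['t']=C[:3,:3],C[:3,3]
P,n=pts(c); H,S,V=cv2.split(cv2.cvtColor(c['pixels'],cv2.COLOR_BGR2HSV))
b=(H>100)&(H<125)&(S>150)&(V>40)&(c['range_z']>0)
for nm,m in(('fence',b&(P[...,2]>.095)&(P[...,2]<.115)&(P[...,0]>.45)),('yel',(H>20)&(H<35)&(S>150)&(V>60)&(P[...,2]>.092)&(c['range_z']>0)),('red',((H<8)|(H>172))&(S>150)&(abs(P[...,2]-.112)<.005))):
    q=P[m]
    if len(q)>20: print(nm,len(q),q.mean(0),cv2.minAreaRect((q[:,:2]*1000).astype(np.float32)))
```

```text
[0.48692082 0.06152359 0.21810038] [ 2.34817412e+00  2.08392393e+00 -1.05362281e-03] 0.00792489484834903 [-0.94279171  1.02296732  0.25040926] [[1.0, -0.0, 0.0, 0.0], [0.0, 0.97, 0.242, -0.068], [-0.0, -0.242, 0.97, -0.166], [0.0, 0.0, 0.0, 1.0]]
fence 654 [0.51749467 0.0533382  0.10388732] ((518.9758911132812, 58.38617706298828), (116.9505844116211, 8.443315505981445), 83.22582244873047)
yel 110 [0.60941079 0.04590792 0.12330435] ((549.270263671875, 51.359413146972656), (190.88758850097656, 47.56432342529297), 6.257264614105225)
```

View pics/w.png

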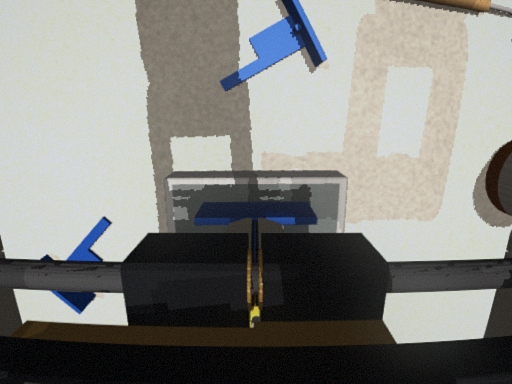

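The wrist view shows the fence at pixels (197–316, 212). The depth puts its centre at (0.519, 0.058) with yaw -6.8°, so the guide needs about 39 mm of push. I'll descend behind it.

Call:
move_arm(motion=[{"grip": 1,"offset": [0,0,-48],"rotation": [0,0,0]},{"grip": 1,"offset": [0,0,-48],"rotation": [0,0,0]},{"grip": 1,"offset": [0,0,-48],"rotation": [0,0,0]},{"grip": 1,"offset": [0,0,0],"rotation": [0,0,0]},{"grip": 1,"offset": [9.9,-1.1,0],"rotation": [0,0,0]},{"grip": 1,"offset": [5,-0.6,0],"rotation": [0,0,0]},{"grip": 1,"offset": [5,-0.6,0],"rotation": [0,0,0]},{"grip": 1,"offset": [5,-0.6,0],"rotation": [0,0,0]}])

```text
clock: 2.25
tcp_pos: [0.5095, 0.0638, 0.0765]
eef_rot: [2.343, 2.092, 0.001]
contact_force: [-6.2, 0.8, 4.4]
width: 0.005
```

Call:
move_arm(motion=[{"grip": 1,"offset": [5,-0.6,0],"rotation": [0,0,0]},{"grip": 1,"offset": [5,-0.6,0],"rotation": [0,0,0]},{"grip": 1,"offset": [5,-0.6,0],"rotation": [0,0,0]},{"grip": 1,"offset": [5,-0.6,0],"rotation": [0,0,0]},{"grip": 1,"offset": [4,-0.5,0],"rotation": [0,0,0]}])

```text
clock: 2.75
tcp_pos: [0.5324, 0.0608, 0.0754]
eef_rot: [-2.343, -2.092, 0.001]
contact_force: [-5.1, 0.8, 4.9]
width: 0.004
```

Call:
move_arm(motion=[{"grip": 1,"offset": [4,-0.5,0],"rotation": [0,0,0]},{"grip": 1,"offset": [3,-0.3,0],"rotation": [0,0,0]},{"grip": 1,"offset": [2,-0.2,0],"rotation": [0,0,0]},{"grip": 1,"offset": [0,0,0],"rotation": [0,0,0]}])

```text
clock: 3.15
tcp_pos: [0.5419, 0.0597, 0.075]
eef_rot: [2.344, 2.092, 0.0]
contact_force: [-3.7, -0.8, 3.6]
width: 0.003
```

Call:
move_arm(motion=[{"grip": 1,"offset": [2,-0.2,0],"rotation": [0,0,0]},{"grip": 1,"offset": [2,-0.2,0],"rotation": [0,0,0]}])

```text
clock: 3.35
tcp_pos: [0.5453, 0.0594, 0.0748]
eef_rot: [-2.343, -2.092, 0.001]
contact_force: [-7.5, 1.0, 6.9]
width: 0.003
```

Call:
move_arm(motion=[{"grip": 1,"offset": [1,-0.1,0],"rotation": [0,0,0]},{"grip": 1,"offset": [1,-0.1,0],"rotation": [0,0,0]}])

```text
clock: 3.55
tcp_pos: [0.5452, 0.0594, 0.0747]
eef_rot: [-2.341, -2.09, 0.006]
contact_force: [-13.5, 0.5, 12.0]
width: 0.008
```

Call:
move_arm(motion=[{"grip": 1,"offset": [1,-0.1,0],"rotation": [0,0,0]},{"grip": 1,"offset": [1,-0.1,0],"rotation": [0,0,0]}])

```text
clock: 3.75
tcp_pos: [0.5452, 0.0594, 0.0747]
eef_rot: [-2.338, -2.089, 0.01]
contact_force: [-19.3, 1.3, 17.7]
width: 0.009
```

The guide has hit the hard stop: the TCP hasn't moved while the force rose. I'll back off, rise and turn towards the nut.

Call:
move_arm(motion=[{"grip": 1,"offset": [-20,2.3,0],"rotation": [0,0,0]},{"grip": 1,"offset": [-20,2.3,0],"rotation": [0,0,0]},{"grip": 1,"offset": [0,0,45],"rotation": [0,0,0]},{"grip": 0,"offset": [0,0,45],"rotation": [0,0,-8.5]},{"grip": -1,"offset": [0,0,45],"rotation": [0,0,-8.5]},{"grip": -1,"offset": [0,0,0],"rotation": [0,0,-8.5]},{"grip": -1,"offset": [0,0,0],"rotation": [0,0,-8.5]},{"grip": -1,"offset": [0,0,0],"rotation": [0,0,-8.5]}])

```text
clock: 4.55
tcp_pos: [0.5112, 0.0634, 0.2107]
eef_rot: [2.944, 1.091, 0.006]
contact_force: [-1.1, 0.2, 0.4]
width: 0.387
```

Call:
move_arm(motion=[{"grip": -1,"offset": [0,0,0],"rotation": [0,0,-8.5]},{"grip": -1,"offset": [0,0,0],"rotation": [0,0,-8.5]},{"grip": -1,"offset": [0,0,0],"rotation": [0,0,-8.5]},{"grip": -1,"offset": [0,0,0],"rotation": [0,0,-8.5]},{"grip": -1,"offset": [0,0,0],"rotation": [0,0,-8.5]},{"grip": -1,"offset": [0,0,0],"rotation": [0,0,-8.5]},{"grip": -1,"offset": [0,0,0],"rotation": [0,0,-8.5]},{"grip": -1,"offset": [0,0,0],"rotation": [0,0,0]}])

```text
clock: 5.35
tcp_pos: [0.5108, 0.0634, 0.21]
eef_rot: [-3.1, 0.507, -0.004]
contact_force: [-0.4, -0.3, 0.7]
width: 0.995
```

```bash
cat >> h.py <<'E'
from scipy.spatial.transform import Rotation as Rot
def wrist():
    o=get_obs(); c=read_camera('wrist')
    T=np.eye(4);T[:3,:3]=Rot.from_rotvec(o['eef_rot']).as_matrix();T[:3,3]=o['tcp_pos']
    C=np.linalg.inv(T@c['T_tool_cam']); c['R'],c['t']=C[:3,:3],C[:3,3]; return o,c
def hs(c): return cv2.split(cv2.cvtColor(c['pixels'],cv2.COLOR_BGR2HSV))
def yaw(o): x=Rot.from_rotvec(o['eef_rot']).as_matrix()[:,0]; return np.degrees(np.arctan2(x[1],x[0]))
def nut(c,zmin=.088):
    P,n=pts(c);H,S,V=hs(c); m=(H>18)&(H<36)&(S>130)&(V>50)&(P[...,2]>zmin)&(P[...,2]<.105)&(c['range_z']>0)&(np.hypot(P[...,0]-.637,P[...,1]-.0445)<.035)
    q=P[m][:,:2]
    if len(q)<20: print('no nut',len(q)); return
    r=cv2.minAreaRect((q*1000).astype(np.float32)); ctr=np.array([.637,.0445])
    for _ in range(5):   # 4-fold phase of the wings
        d=q-ctr; rr=np.hypot(*d.T); a=np.arctan2(d[:,1],d[:,0]); k=rr>.012
        ph=np.angle(np.sum(rr[k]*np.exp(4j*a[k])))/4
    print('nut n',len(q),'rect',r,'wing yaw deg',np.degrees(ph).round(1),'mean',q.mean(0),'z',np.median(P[m][:,2]))
E
python3 - <<'E'
from h import *
o,c=wrist(); print(o['tcp_pos'],yaw(o),o['clock'],o['width'],o['ft_torque'],o['contact_force'],o['joint_positions'])
nut(c); nut(read_camera('top'));s=read_camera('scene');nut(s)
for cc,nm in((c,'w'),(s,'s')):
    P,n=pts(cc);H,S,V=hs(cc)
    b=(H>100)&(H<125)&(S>150)&(V>40)&(cc['range_z']>0)&(P[...,2]>.09)&(P[...,2]<.115)&(P[...,0]>.45)
    q=P[b]
    if len(q)>20: print('fence',nm,cv2.minAreaRect((q[:,:2]*1000).astype(np.float32)))
cv2.imwrite('pics/w2.png',c['pixels'])
E
```

```text
[0.51078383 0.06336621 0.20996838] -18.571431986158778 5.35 0.9953124545726734 [-0.12409815  0.03359799  0.01085928] [-0.36389608 -0.32831381  0.67726459] [-9.35420937e-02  1.99888251e-01  1.63335235e+00 -1.91696696e-06
  1.30610762e+00  2.30590482e-01]
nut n 1379 rect ((636.06689453125, 46.51081085205078), (45.244876861572266, 44.32809829711914), 22.013519287109375) wing yaw deg -22.1 mean [0.63471087 0.04726804] z 0.09776129327925878
no nut 0
nut n 149 rect ((634.7323608398438, 47.6690788269043), (41.43888473510742, 52.18855667114258), 19.135398864746094) wing yaw deg -22.6 mean [0.63679334 0.04305599] z 0.09787306577615464
fence w ((557.3180541992188, 54.43292236328125), (118.74710083007812, 8.250051498413086), 83.5157699584961)
fence s ((556.0192260742188, 51.281612396240234), (118.47314453125, 8.730731010437012), 83.69808959960938)
```

View pics/w2.png

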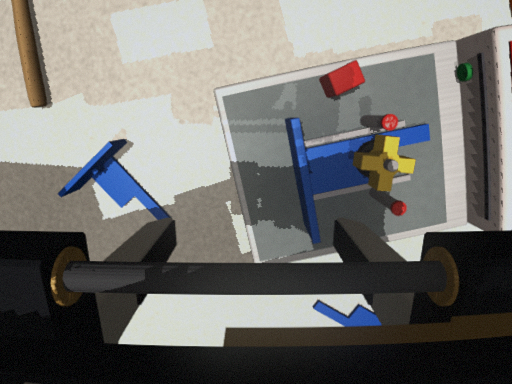

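The wrist view shows the nut at pixel (391,165), posts at (390,121) and (399,208), and the guide home with its arm under the nut. The fence centre is 80 mm from the stud, as expected. I'll refine the stud centre from the caps and stud top.

Run:
```python
from h import *
o,c=wrist(); P,n=pts(c);H,S,V=hs(c)
m=(((H<8)|(H>172))&(S>150)&(V>60)&(abs(P[...,2]-.112)<.004)).astype(np.uint8)
N,l,st,ce=cv2.connectedComponentsWithStats(m); O=-c['R'].T@c['t']
A=[]
for i in range(1,N):
    if st[i,4]>20:
        q=P[l==i]; print(st[i,4],ce[i],q.mean(0)); A.append(cv2.minEnclosingCircle((q[:,:2]*1000).astype(np.float32))); print(A[-1])
r=(abs(P[...,2]-.108)<.004)&(S<90)&(np.hypot(P[...,0]-.637,P[...,1]-.045)<.012)
q=P[r]; print('stud',len(q),q.mean(0) if len(q) else '', cv2.minEnclosingCircle((q[:,:2]*1000).astype(np.float32)) if len(q) else '')
```

```text
108 [389.69444444 122.34259259] [0.63989803 0.08569992 0.11168963]
((640.7741088867188, 85.81179809570312), 7.1695170402526855)
72 [398.95833333 207.84722222] [0.63160235 0.00715596 0.1117796 ]
((631.559814453125, 6.0172014236450195), 7.149076461791992)
stud 107 [0.63577359 0.0462716  0.10731266] ((636.3064575195312, 46.21062088012695), 5.18123197555542)
```

Call:
move_arm(motion=[{"grip": -1,"offset": [42,-5.8,0],"rotation": [0,0,-4]},{"grip": -1,"offset": [42,-5.8,0],"rotation": [0,0,0]},{"grip": -1,"offset": [41.2,-5.8,0],"rotation": [0,0,0]},{"grip": -1,"offset": [0,0,-40],"rotation": [0,0,0]},{"grip": -0.2,"offset": [0,0,-40],"rotation": [0,0,0]},{"grip": -0.2,"offset": [0,0,-40],"rotation": [0,0,0]},{"grip": -0.2,"offset": [0,0,-22],"rotation": [0,0,0]},{"grip": -0.2,"offset": [0,0,0],"rotation": [0,0,0]}])

```text
clock: 6.35
tcp_pos: [0.6321, 0.0464, 0.0634]
eef_rot: [3.081, -0.61, -0.012]
contact_force: [0.2, 0.6, -1.0]
width: 0.702
```

Run:
```python
from h import *
o,c=wrist(); print(o['tcp_pos'],yaw(o),o['clock'],o['width'],o['ft_torque'],o['contact_force'],o['joint_positions'][5])
nut(c)
cv2.imwrite('pics/w3.png',c['pixels'])
```

```text
[0.63211629 0.04635418 0.06341751] -22.38470559365698 6.35 0.7019832861858843 [-0.10911395  0.09276469 -0.00500111] [ 0.18238922  0.59626543 -1.03303471] 0.2881973113829454
nut n 3913 rect ((637.2967529296875, 46.51432418823242), (44.91011428833008, 46.46131134033203), 19.30108642578125) wing yaw deg -21.9 mean [0.63900167 0.05195957] z 0.09765397303808797
```

View pics/w3.png

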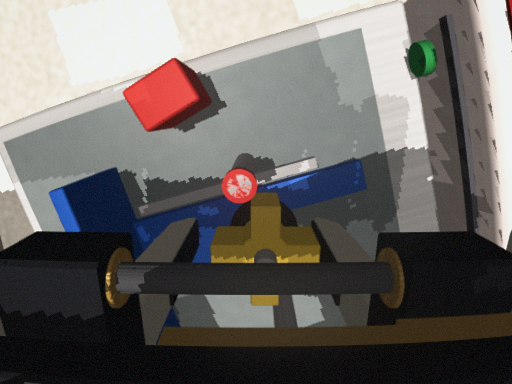

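The wings line up with the jaws: the nut is at pixel (265,250) between the fingers. I'll correct the offset by (+4, 0, +5) mm and grip.

Call:
move_arm(motion=[{"grip": -0.2,"offset": [4,0,5],"rotation": [0,0,0]},{"grip": 1,"offset": [0,0,0],"rotation": [0,0,0]},{"grip": 1,"offset": [0,0,0],"rotation": [0,0,0]},{"grip": 1,"offset": [0,0,0],"rotation": [0,0,0]},{"grip": 1,"offset": [0,0,0],"rotation": [0,0,0]}], grip_force=45)

```text
clock: 6.9
tcp_pos: [0.6381, 0.047, 0.0746]
eef_rot: [-3.081, 0.611, 0.002]
contact_force: [-5.8, 2.2, 0.3]
width: 0.552
```

```bash
cat > s.py <<'E'
from h import *
o=get_obs(); print(o['clock'],o['tcp_pos'].round(4),'yaw',yaw(o).round(1),'bed',(yaw(o)+6.5).round(1),'w',round(o['width']*93,1),'T',o['ft_torque'].round(3),'F',o['contact_force'].round(1),o['joint_efforts'][5].round(3))
E
python3 s.py
```

```text
6.9 [0.6381 0.047  0.0746] yaw -22.4 bed -15.9 w 51.3 T [ 0.357  1.094 -0.037] F [-5.8  2.2  0.3] -0.026
```

Call:
move_arm(motion=[{"grip": -0.2,"offset": [0,0,0],"rotation": [0,0,0]},{"grip": -0.2,"offset": [-1.5,0,-6],"rotation": [0,0,0]},{"grip": 1,"offset": [0,0,0],"rotation": [0,0,0]},{"grip": 1,"offset": [0,0,0],"rotation": [0,0,0]},{"grip": 1,"offset": [0,0,0],"rotation": [0,0,0]},{"grip": 1,"offset": [0,0,0],"rotation": [0,0,0]}])

```text
clock: 7.5
tcp_pos: [0.6378, 0.0462, 0.0672]
eef_rot: [-3.081, 0.612, -0.001]
contact_force: [-2.4, 2.0, 3.2]
width: 0.555
```

```bash
python3 s.py
```

```text
7.5 [0.6378 0.0462 0.0672] yaw -22.5 bed -16.0 w 51.6 T [ 0.176  0.489 -0.032] F [-2.4  2.   3.2] -0.023
```

Call:
move_arm(motion=[{"grip": 1,"offset": [0,0,-0.1],"rotation": [0,0,-5]},{"grip": 1,"offset": [0,0,-0.1],"rotation": [0,0,-5]},{"grip": 1,"offset": [0,0,-0.1],"rotation": [0,0,-5]},{"grip": 1,"offset": [0,0,-0.1],"rotation": [0,0,-5]}])

```text
clock: 7.9
tcp_pos: [0.6381, 0.046, 0.0669]
eef_rot: [-2.926, 1.143, -0.002]
contact_force: [-1.9, 0.8, 3.4]
width: 0.555
```

```bash
python3 s.py
```

```text
7.9 [0.6381 0.046  0.0669] yaw -42.7 bed -36.2 w 51.6 T [0.084 0.411 0.023] F [-1.9  0.8  3.4] -1.116
```

Call:
move_arm(motion=[{"grip": 1,"offset": [0,0,-0.1],"rotation": [0,0,-5]},{"grip": 1,"offset": [0,0,-0.1],"rotation": [0,0,-5]},{"grip": 1,"offset": [0,0,-0.1],"rotation": [0,0,-5]},{"grip": 1,"offset": [0,0,-0.1],"rotation": [0,0,-5]}])

```text
clock: 8.3
tcp_pos: [0.6384, 0.0456, 0.0665]
eef_rot: [-2.683, 1.634, -0.003]
contact_force: [-0.2, -0.2, 2.7]
width: 0.552
```

```bash
python3 s.py
```

```text
8.3 [0.6384 0.0456 0.0665] yaw -62.7 bed -56.2 w 51.3 T [-0.095  0.387  0.059] F [-0.2 -0.2  2.7] -1.114
```

Call:
move_arm(motion=[{"grip": -0.35,"offset": [0,0,0],"rotation": [0,0,0]},{"grip": -0.35,"offset": [0,0,0],"rotation": [0,0,0]},{"grip": -0.35,"offset": [0,0,20],"rotation": [0,0,0]},{"grip": -0.35,"offset": [0,0,22],"rotation": [0,0,0]},{"grip": -0.35,"offset": [0,0,0],"rotation": [0,0,8.2]},{"grip": -0.35,"offset": [0,0,0],"rotation": [0,0,8.2]},{"grip": -0.35,"offset": [0,0,0],"rotation": [0,0,8.2]},{"grip": -0.35,"offset": [0,0,0],"rotation": [0,0,8.2]}])

```text
clock: 9.1
tcp_pos: [0.6377, 0.046, 0.1076]
eef_rot: [3.04, -0.793, 0.0]
contact_force: [0.8, -0.8, -0.6]
width: 0.673
```

Call:
move_arm(motion=[{"grip": -0.35,"offset": [0,0,0],"rotation": [0,0,8.2]},{"grip": -0.35,"offset": [0,0,0],"rotation": [0,0,8.2]},{"grip": -0.35,"offset": [0,0,0],"rotation": [0,0,8.2]},{"grip": -0.35,"offset": [0,0,0],"rotation": [0,0,8.2]},{"grip": -0.35,"offset": [0,0,0],"rotation": [0,0,8.2]},{"grip": -0.35,"offset": [0,0,0],"rotation": [0,0,8.2]},{"grip": -0.35,"offset": [0,0,0],"rotation": [0,0,8.0]},{"grip": -0.35,"offset": [0,0,0],"rotation": [0,0,0]}])

```text
clock: 9.9
tcp_pos: [0.6376, 0.046, 0.1076]
eef_rot: [3.05, 0.752, 0.0]
contact_force: [0.1, 0.4, -0.3]
width: 0.677
```

```bash
python3 s.py; python3 -c "
from h import *
o,c=wrist(); nut(c)"
```

```text
9.9 [0.6376 0.046  0.1076] yaw 27.7 bed 34.2 w 62.9 T [-0.063  0.046 -0.026] F [ 0.1  0.4 -0.3] -1.494
nut n 2996 rect ((635.8915405273438, 45.755775451660156), (45.516780853271484, 45.0741081237793), 71.22002410888672) wing yaw deg 26.7 mean [0.63514435 0.04819816] z 0.0971090368059658
```

Call:
move_arm(motion=[{"grip": -0.35,"offset": [0,0,-20],"rotation": [0,0,0]},{"grip": -0.35,"offset": [0,0,-22],"rotation": [0,0,0]},{"grip": 1,"offset": [0,0,0],"rotation": [0,0,0]},{"grip": 1,"offset": [0,0,0],"rotation": [0,0,0]},{"grip": 1,"offset": [0,0,0],"rotation": [0,0,0]},{"grip": 1,"offset": [0,0,0],"rotation": [0,0,0]}])

```text
clock: 10.55
tcp_pos: [0.6368, 0.046, 0.0656]
eef_rot: [-3.051, -0.746, 0.002]
contact_force: [-1.3, -0.8, -8.0]
width: 0.552
```

```bash
python3 s.py
```

```text
10.55 [0.6368 0.046  0.0656] yaw 27.5 bed 34.0 w 51.3 T [-0.16   0.249 -0.023] F [-1.3 -0.8 -8. ] -0.026
```

Call:
move_arm(motion=[{"grip": 1,"offset": [0,0,-0.1],"rotation": [0,0,-5]},{"grip": 1,"offset": [0,0,-0.1],"rotation": [0,0,-5]},{"grip": 1,"offset": [0,0,-0.1],"rotation": [0,0,-5]}])

```text
clock: 10.85
tcp_pos: [0.6371, 0.0461, 0.0654]
eef_rot: [-3.123, -0.336, 0.001]
contact_force: [-1.7, -0.8, -8.4]
width: 0.553
```

```bash
python3 s.py
```

```text
10.85 [0.6371 0.0461 0.0654] yaw 12.3 bed 18.8 w 51.4 T [-0.175  0.115  0.039] F [-1.7 -0.8 -8.4] -1.106
```

Call:
move_arm(motion=[{"grip": 1,"offset": [0,0,-0.1],"rotation": [0,0,-5]},{"grip": 1,"offset": [0,0,-0.1],"rotation": [0,0,-5]},{"grip": 1,"offset": [0,0,-0.1],"rotation": [0,0,-5]}])

```text
clock: 11.15
tcp_pos: [0.6373, 0.0461, 0.0651]
eef_rot: [3.141, -0.074, -0.001]
contact_force: [-0.5, -0.4, -7.4]
width: 0.556
```

```bash
python3 s.py
```

```text
11.15 [0.6373 0.0461 0.0651] yaw -2.7 bed 3.8 w 51.7 T [-0.202  0.039  0.058] F [-0.5 -0.4 -7.4] -1.103
```

Call:
move_arm(motion=[{"grip": 1,"offset": [0,0,-0.3],"rotation": [0,0,-5]},{"grip": 1,"offset": [0,0,-0.3],"rotation": [0,0,-5]},{"grip": 1,"offset": [0,0,-0.1],"rotation": [0,0,-5]}])

```text
clock: 11.45
tcp_pos: [0.6376, 0.0461, 0.0648]
eef_rot: [3.104, -0.483, 0.001]
contact_force: [-0.2, -0.7, -7.3]
width: 0.553
```

```bash
python3 s.py
```

```text
11.45 [0.6376 0.0461 0.0648] yaw -17.7 bed -11.2 w 51.4 T [-0.215  0.144  0.089] F [-0.2 -0.7 -7.3] -1.104
```

Call:
move_arm(motion=[{"grip": 1,"offset": [0,0,-0.3],"rotation": [0,0,-5]},{"grip": 1,"offset": [0,0,-0.3],"rotation": [0,0,-5]},{"grip": 1,"offset": [0,0,-0.1],"rotation": [0,0,-5]}])

```text
clock: 11.75
tcp_pos: [0.6378, 0.0459, 0.0645]
eef_rot: [3.014, -0.884, 0.002]
contact_force: [-0.1, -1.7, -4.9]
width: 0.554
```

```bash
python3 s.py
```

```text
11.75 [0.6378 0.0459 0.0645] yaw -32.7 bed -26.2 w 51.6 T [-0.213  0.235  0.078] F [-0.1 -1.7 -4.9] -1.105
```

Call:
move_arm(motion=[{"grip": 1,"offset": [0,0,-0.1],"rotation": [0,0,-5]},{"grip": 1,"offset": [0,0,-0.1],"rotation": [0,0,-5]},{"grip": 1,"offset": [0,0,-0.1],"rotation": [0,0,-5]}])

```text
clock: 12.05
tcp_pos: [0.638, 0.0458, 0.0643]
eef_rot: [2.873, -1.27, 0.002]
contact_force: [0.3, -1.9, -4.7]
width: 0.553
```

```bash
python3 s.py
```

```text
12.05 [0.638  0.0458 0.0643] yaw -47.7 bed -41.2 w 51.5 T [-0.296  0.16   0.055] F [ 0.3 -1.9 -4.7] -1.104
```

Call:
move_arm(motion=[{"grip": 1,"offset": [0,0,-0.1],"rotation": [0,0,-5]},{"grip": 1,"offset": [0,0,-0.1],"rotation": [0,0,-5]},{"grip": 1,"offset": [0,0,-0.1],"rotation": [0,0,-5]}])

```text
clock: 12.35
tcp_pos: [0.6382, 0.0456, 0.064]
eef_rot: [-2.683, 1.635, -0.003]
contact_force: [-0.2, -2.9, -4.4]
width: 0.558
```

```bash
python3 s.py
```

```text
12.35 [0.6382 0.0456 0.064 ] yaw -62.7 bed -56.2 w 51.9 T [-0.432  0.149  0.034] F [-0.2 -2.9 -4.4] -1.103
```

Call:
move_arm(motion=[{"grip": -0.35,"offset": [0,0,0],"rotation": [0,0,0]},{"grip": -0.35,"offset": [-0.5,0,0],"rotation": [0,0,0]},{"grip": -0.35,"offset": [0,0,20],"rotation": [0,0,0]},{"grip": -0.35,"offset": [0,0,22],"rotation": [0,0,0]},{"grip": -0.35,"offset": [0,0,0],"rotation": [0,0,8.2]},{"grip": -0.35,"offset": [0,0,0],"rotation": [0,0,8.2]},{"grip": -0.35,"offset": [0,0,0],"rotation": [0,0,8.2]},{"grip": -0.35,"offset": [0,0,0],"rotation": [0,0,8.2]}])

```text
clock: 13.15
tcp_pos: [0.6377, 0.0464, 0.1065]
eef_rot: [-3.039, 0.792, -0.004]
contact_force: [-0.1, -1.0, 0.8]
width: 0.676
```

Call:
move_arm(motion=[{"grip": -0.35,"offset": [0,0,0],"rotation": [0,0,8.2]},{"grip": -0.35,"offset": [0,0,0],"rotation": [0,0,8.2]},{"grip": -0.35,"offset": [0,0,0],"rotation": [0,0,8.2]},{"grip": -0.35,"offset": [0,0,0],"rotation": [0,0,8.2]},{"grip": -0.35,"offset": [0,0,0],"rotation": [0,0,8.2]},{"grip": -0.35,"offset": [0,0,0],"rotation": [0,0,8.2]},{"grip": -0.35,"offset": [0,0,0],"rotation": [0,0,8.0]},{"grip": -0.35,"offset": [0,0,0],"rotation": [0,0,0]}])

```text
clock: 13.95
tcp_pos: [0.6376, 0.0463, 0.1062]
eef_rot: [3.05, 0.752, 0.003]
contact_force: [-0.5, -0.7, 0.0]
width: 0.677
```

```bash
python3 s.py; python3 -c "
from h import *
o,c=wrist(); nut(c)"
```

```text
13.95 [0.6376 0.0463 0.1062] yaw 27.7 bed 34.2 w 63.0 T [-0.047  0.056  0.037] F [-0.5 -0.7  0. ] -1.494
nut n 2915 rect ((635.7210083007812, 45.99479675292969), (45.26591491699219, 44.71847915649414), 71.06258392333984) wing yaw deg 26.6 mean [0.63513468 0.048045  ] z 0.09560901374488832
```

Call:
move_arm(motion=[{"grip": -0.35,"offset": [0,0,-20],"rotation": [0,0,0]},{"grip": -0.35,"offset": [0,0,-20],"rotation": [0,0,0]},{"grip": -0.35,"offset": [0,0,0],"rotation": [0,0,0]},{"grip": 1,"offset": [0,0,0],"rotation": [0,0,0]},{"grip": 1,"offset": [0,0,0],"rotation": [0,0,0]},{"grip": 1,"offset": [0,0,0],"rotation": [0,0,0]},{"grip": 1,"offset": [0,0,0],"rotation": [0,0,0]}])

```text
clock: 14.7
tcp_pos: [0.637, 0.0458, 0.0662]
eef_rot: [3.051, 0.746, 0.0]
contact_force: [-3.0, -2.2, 3.5]
width: 0.556
```

```bash
python3 s.py
```

```text
14.7 [0.637  0.0458 0.0662] yaw 27.5 bed 34.0 w 51.7 T [-0.439  0.594 -0.018] F [-3.  -2.2  3.5] -0.036
```

Single torque readings carry about 0.03 N m of noise, so I'll take one every 5° and fit the series.

Call:
move_arm(motion=[{"grip": 1,"offset": [0,0,-0.1],"rotation": [0,0,-5]}])

```text
clock: 14.8
tcp_pos: [0.6371, 0.0458, 0.0661]
eef_rot: [3.081, 0.611, 0.001]
contact_force: [-4.0, -2.1, 3.3]
width: 0.557
```

```bash
python3 s.py|tee -a log
```

```text
14.8 [0.6371 0.0458 0.0661] yaw 22.4 bed 28.9 w 51.8 T [-0.368  0.591 -0.004] F [-4.  -2.1  3.3] -1.891
```

Call:
move_arm(motion=[{"grip": 1,"offset": [0,0,-0.1],"rotation": [0,0,-5]}])

```text
clock: 14.9
tcp_pos: [0.6371, 0.0458, 0.0661]
eef_rot: [3.105, 0.473, 0.001]
contact_force: [-2.3, -1.4, 2.7]
width: 0.561
```

```bash
python3 s.py|tee -a log
```

```text
14.9 [0.6371 0.0458 0.0661] yaw 17.3 bed 23.8 w 52.2 T [-0.394  0.651  0.052] F [-2.3 -1.4  2.7] -1.152
```

Call:
move_arm(motion=[{"grip": 1,"offset": [0,0,-0.1],"rotation": [0,0,-5]}])

```text
clock: 15.0
tcp_pos: [0.6372, 0.0458, 0.0661]
eef_rot: [3.123, 0.337, 0.001]
contact_force: [-3.2, -2.0, 4.4]
width: 0.557
```

```bash
python3 s.py|tee -a log
```

```text
15.0 [0.6372 0.0458 0.0661] yaw 12.3 bed 18.8 w 51.8 T [-0.401  0.611  0.128] F [-3.2 -2.   4.4] -1.083
```

Call:
move_arm(motion=[{"grip": 1,"offset": [0,0,-0.1],"rotation": [0,0,-5]}])

```text
clock: 15.1
tcp_pos: [0.6372, 0.0458, 0.066]
eef_rot: [3.135, 0.2, 0.002]
contact_force: [-2.9, -1.8, 4.9]
width: 0.557
```

```bash
python3 s.py|tee -a log
```

```text
15.1 [0.6372 0.0458 0.066 ] yaw 7.3 bed 13.8 w 51.8 T [-0.385  0.574  0.111] F [-2.9 -1.8  4.9] -1.067
```

Call:
move_arm(motion=[{"grip": 1,"offset": [0,0,-0.1],"rotation": [0,0,-5]}])

```text
clock: 15.2
tcp_pos: [0.6373, 0.0458, 0.0659]
eef_rot: [3.14, 0.063, 0.002]
contact_force: [-3.4, -0.9, 5.1]
width: 0.557
```

```bash
python3 s.py|tee -a log
```

```text
15.2 [0.6373 0.0458 0.0659] yaw 2.3 bed 8.8 w 51.8 T [-0.372  0.62   0.135] F [-3.4 -0.9  5.1] -1.053
```

Call:
move_arm(motion=[{"grip": 1,"offset": [0,0,-0.1],"rotation": [0,0,-5]}])

```text
clock: 15.3
tcp_pos: [0.6374, 0.0458, 0.0659]
eef_rot: [3.14, -0.074, 0.002]
contact_force: [-1.5, -1.5, 3.5]
width: 0.555
```

```bash
python3 s.py|tee -a log
```

```text
15.3 [0.6374 0.0458 0.0659] yaw -2.7 bed 3.8 w 51.7 T [-0.405  0.643  0.049] F [-1.5 -1.5  3.5] -1.04
```

Call:
move_arm(motion=[{"grip": 1,"offset": [0,0,-0.1],"rotation": [0,0,-5]}])

```text
clock: 15.4
tcp_pos: [0.6374, 0.0458, 0.0659]
eef_rot: [3.134, -0.211, 0.002]
contact_force: [-2.4, -2.6, 5.0]
width: 0.561
```

```bash
python3 s.py|tee -a log
```

```text
15.4 [0.6374 0.0458 0.0659] yaw -7.7 bed -1.2 w 52.2 T [-0.365  0.668  0.18 ] F [-2.4 -2.6  5. ] -1.026
```

Call:
move_arm(motion=[{"grip": 1,"offset": [0,0,-0.1],"rotation": [0,0,-5]}])

```text
clock: 15.5
tcp_pos: [0.6375, 0.0458, 0.0658]
eef_rot: [3.122, -0.347, 0.003]
contact_force: [-2.1, -1.8, 5.0]
width: 0.556
```

```bash
python3 s.py|tee -a log
```

```text
15.5 [0.6375 0.0458 0.0658] yaw -12.7 bed -6.2 w 51.7 T [-0.397  0.693  0.134] F [-2.1 -1.8  5. ] -1.012
```

Torque and joint 6 effort have both been rising steadily since about bed +26°. Before that, effort sat flat at -1.104. The bite looks to be near +26°, which puts the target at about bed -45°.

Call:
move_arm(motion=[{"grip": 1,"offset": [0,0,-0.1],"rotation": [0,0,-5]}])

```text
clock: 15.6
tcp_pos: [0.6375, 0.0458, 0.0657]
eef_rot: [3.104, -0.483, 0.003]
contact_force: [-3.2, -1.3, 4.7]
width: 0.555
```

```bash
python3 s.py|tee -a log
```

```text
15.6 [0.6375 0.0458 0.0657] yaw -17.7 bed -11.2 w 51.6 T [-0.386  0.574  0.205] F [-3.2 -1.3  4.7] -0.999
```

Call:
move_arm(motion=[{"grip": 1,"offset": [0,0,-0.1],"rotation": [0,0,-5]}])

```text
clock: 15.7
tcp_pos: [0.6376, 0.0457, 0.0657]
eef_rot: [3.08, -0.618, 0.003]
contact_force: [-2.9, -1.0, 4.4]
width: 0.553
```

```bash
python3 s.py|tee -a log
```

```text
15.7 [0.6376 0.0457 0.0657] yaw -22.7 bed -16.2 w 51.4 T [-0.387  0.611  0.173] F [-2.9 -1.   4.4] -0.985
```

Call:
move_arm(motion=[{"grip": 1,"offset": [0,0,-0.1],"rotation": [0,0,-5]}])

```text
clock: 15.8
tcp_pos: [0.6376, 0.0457, 0.0657]
eef_rot: [3.05, -0.751, 0.003]
contact_force: [-2.7, -2.9, 5.1]
width: 0.556
```

```bash
python3 s.py|tee -a log
```

```text
15.8 [0.6376 0.0457 0.0657] yaw -27.7 bed -21.2 w 51.7 T [-0.451  0.661  0.19 ] F [-2.7 -2.9  5.1] -0.972
```

Call:
move_arm(motion=[{"grip": 1,"offset": [0,0,-0.1],"rotation": [0,0,-5]}])

```text
clock: 15.9
tcp_pos: [0.6377, 0.0457, 0.0656]
eef_rot: [3.014, -0.884, 0.004]
contact_force: [-2.6, -2.3, 6.0]
width: 0.558
```

```bash
python3 s.py|tee -a log
```

```text
15.9 [0.6377 0.0457 0.0656] yaw -32.7 bed -26.2 w 51.9 T [-0.463  0.609  0.185] F [-2.6 -2.3  6. ] -0.958
```

Call:
move_arm(motion=[{"grip": 1,"offset": [0,0,-0.1],"rotation": [0,0,-5]}])

```text
clock: 16.0
tcp_pos: [0.6378, 0.0456, 0.0655]
eef_rot: [2.973, -1.014, 0.004]
contact_force: [-2.1, -2.5, 4.2]
width: 0.554
```

```bash
python3 s.py|tee -a log
```

```text
16.0 [0.6378 0.0456 0.0655] yaw -37.7 bed -31.2 w 51.5 T [-0.396  0.634  0.279] F [-2.1 -2.5  4.2] -0.945
```

Call:
move_arm(motion=[{"grip": 1,"offset": [0,0,-0.1],"rotation": [0,0,-5]}])

```text
clock: 16.1
tcp_pos: [0.6378, 0.0456, 0.0655]
eef_rot: [2.926, -1.143, 0.004]
contact_force: [-3.0, -2.3, 4.9]
width: 0.556
```

```bash
python3 s.py|tee -a log; python3 -c "
import re,numpy as np
a=[];t=[];e=[]
for L in open('log'):
    a.append(float(re.search(r'bed (\S+)',L)[1])); t.append(float(re.search(r'T \[.* (\S+?) ?\]',L.split('F [')[0])[1])); e.append(float(L.split()[-1]))
a,t,e=map(np.array,(a,t,e)); p=np.polyfit(np.radians(a[2:]),t[2:],1); print('T slope/rad',p,'bite(T=.055, .03)',np.degrees((np.array([.055,.03])-p[1])/p[0]))
q=np.polyfit(np.radians(a[3:]),e[3:],1); print('eff',q,np.degrees((-1.104-q[1])/q[0]))
"
```

```text
16.1 [0.6378 0.0456 0.0655] yaw -42.7 bed -36.2 w 51.7 T [-0.427  0.673  0.216] F [-3.  -2.3  4.9] -0.931
T slope/rad [-0.14364012  0.14360583] bite(T=.055, .03) [35.34346815 45.31557415]
eff [-0.155532 -1.029312] 27.513998660415297
```

Both fits put the bite at bed +28° to +34°, so the nut is now 1.1–1.2 rad past it. I'll add 3°, release and lift clear.

Call:
move_arm(motion=[{"grip": 1,"offset": [0,0,0],"rotation": [0,0,-3]},{"grip": 1,"offset": [0,0,0],"rotation": [0,0,0]},{"grip": -0.35,"offset": [0,0,0],"rotation": [0,0,0]},{"grip": -0.35,"offset": [0,0,0],"rotation": [0,0,0]},{"grip": -0.35,"offset": [0,0,20],"rotation": [0,0,0]},{"grip": -0.35,"offset": [0,0,40],"rotation": [0,0,0]},{"grip": -0.35,"offset": [0,0,40],"rotation": [0,0,0]},{"grip": -0.35,"offset": [0,0,0],"rotation": [0,0,0]}])

```text
clock: 16.9
tcp_pos: [0.641, 0.0462, 0.1706]
eef_rot: [-2.894, 1.213, -0.018]
contact_force: [1.3, -0.1, 1.0]
width: 0.678
```

```bash
python3 s.py
python3 - <<'E'
from h import *
o,c=wrist(); nut(c); s=read_camera('scene'); nut(s)
for cc in(c,s):
    P,n=pts(cc);H,S,V=hs(cc)
    q=P[(H>100)&(H<125)&(S>150)&(V>40)&(cc['range_z']>0)&(P[...,2]>.09)&(P[...,2]<.115)&(abs(P[...,0]-.557)<.04)]
    if len(q)>20: print('fence',len(q),cv2.minAreaRect((q[:,:2]*1000).astype(np.float32)))
cv2.imwrite('pics/w4.png',c['pixels'])
E
```

```text
16.9 [0.641  0.0462 0.1706] yaw -45.5 bed -39.0 w 63.1 T [-0.022  0.1    0.031] F [ 1.3 -0.1  1. ] -0.006
nut n 1633 rect ((636.82763671875, 46.13031768798828), (44.52265548706055, 44.1600227355957), 88.66754913330078) wing yaw deg 44.1 mean [0.63782656 0.0469424 ] z 0.09469836878552713
nut n 147 rect ((635.1996459960938, 44.024497985839844), (43.68830871582031, 41.92584228515625), 88.83753967285156) wing yaw deg 42.3 mean [0.6370994  0.04188019] z 0.09467207262198249
fence 789 ((557.9391479492188, 54.257755279541016), (118.37615203857422, 8.74270248413086), 83.69355773925781)
fence 110 ((555.5663452148438, 51.560020446777344), (119.78618621826172, 9.65307903289795), 82.90093231201172)
```

View pics/w4.png

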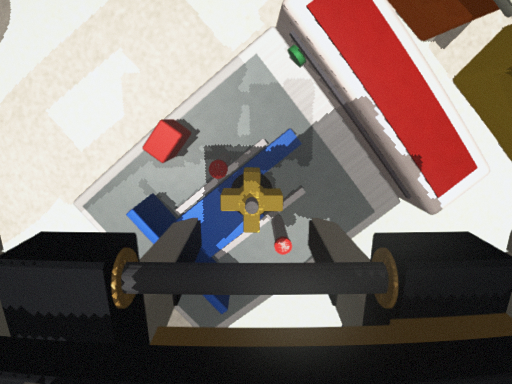

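The picture shows the nut at (252,203) with its wings where I left them (yaw -45.9°), and the fingers clear of everything. The guide is still home and the gauge hasn't moved. I'm handing the job in.

```bash
python3 -c "
from cell import finish_job; print(finish_job())"
```

```text
the job is handed in; nothing more can be done
None
```

I pushed the guide home until it stopped hard on the stud, then tightened the nut about 203° clockwise in three strokes. I handed the job in at about 17 s, with the fingers clear. The hand-in gives no verdict, so the clamp force below is my estimate.

- **Guide:** the last wrist view put the fence centre about 79–80 mm from the stud (80 mm expected), so it is home to within about 1–2 mm.
- **Nut:** its wings stayed where I left them, within a degree in the wrist view.
- **Clamping:** the nut ended about 1.2 rad past first bite, which should give roughly 17–19 N. The wanted range is 11–26 N.
- **Bystanders and posts:** the gauge block looked unmoved in the last picture. I did not re-measure the jar or tin, but the arm never worked near them. No post contact showed in the force readings.

Three checks disagreed or were rough:
- **Bite point:** joint 6 effort put it at +27.5° from the bed's x axis. The noisier wrist torque put it at +35° to +45°, depending on the free-running level assumed. I took +28° to +34°, because effort was still flat at the end of the second stroke. If the +45° figure were right, clamping would be about 22 N, still in range.
- **Nut sink:** depth readings showed about 3.0 mm, against 3.4 mm expected for 203°. I took this as camera depth error.
- **Scene camera:** it read the nut angle about 2° off the wrist view and the fence about 2–3 mm off, about the limit of its calibration.

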